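# Load pill cartons into the gravity lane

### The arm

A 6-joint arm with a two-finger parallel gripper is mounted at the origin on the work surface. World frame = base frame: x ahead of the robot, y to its left, z up, the work surface at z = 0. Lengths are in m, angles in rad, forces in N, time in s.
With the tool pointing down it reaches from about 0.35 to 0.775 m from the base axis. Payload 5.5 kg.
Tool frame: the origin (TCP) lies at the very end of the fingers, on their centre line; the grasp point (between the pads) lies 19 mm behind it; z points along the fingers, y is the line along which they close (so a half turn about z gives the same grasp; the last joint's range is limited). The gripper opens to 85 mm and grips with 20 to 120 N. Pads are 22 mm wide; open, the fingers measure 114 mm over their backs; the gripper's body (76 mm by 85 mm) begins 54 mm behind the grasp point. The pads swing forward as they close: fully open they stand 13 mm farther back than shut.
Start: joints at [-1.458, 0.313, 0.046, 1.304, 0, 1.431], TCP at [0.144, -0.557, 0.231] pointing down, gripper open.
Joint ranges: [-2.76, 2.76], [-0.86, 1.69], [-1.03, 1.26], [-2.2, 2.34], [-1.47, 1.5], [-3.14, 3.14]. Speed limits (rad/s): [2.57, 2.57, 3.14, 3.14, 3.14, 3.14].

### API

Orientations are given as a unit quaternion [w, x, y, z].
In Python, from workcell import env, imaging, ticket gives the robot as it stands. The module is installed in compiled form; this text tells all that it offers.
- The arm moves only by the tool apply_moves, never from a script. Its argument "rows" is a list of rows, each an object with "xyz": the shift along the tool's x, y, z in mm, a list of three; "turn": the turn, a rotation vector about the tool's x, y, z in rad, a list of three; "grip": the opening, from 0 (shut) to 1 (fully open). A call has 1 to 12 rows; each row is the pose to reach, as a shift and turn from the pose commanded when the call began, along the tool's axes at that moment; what a row does not reach only later rows make up. A row lasts 1/12 s, in which the tool goes at most 41.7 mm and 7.16 degrees, less where a joint would pass 70% of its speed; a pose out of reach is approached as far as the arm can. A call with a gripper value outside its range is refused whole. The fingers move at their own pace and stop on an object; "force" is the grip in N (left out, the last holds). Time passes only in rows, so rows that repeat a pose let the fingers close. It gives the time, the measured TCP pose, the force, the opening and the grip force at its end, in the units of the state.
- env.get_state(): the state, without advancing time (a new reading comes with each control period).
- imaging.read_camera(name): name is "scene" or "top" or "wrist"; returns a dict with "color" (420x560x3 uint8, blue, green, red), "z_map" (420x560 float32, m along the optical axis (not along the pixel's ray), 0 where there is no reading), "camera_matrix" (3x3 intrinsics, pixels), "view" (4x4, takes a point from world to camera coordinates). Camera axes: x right, y down, z forward; pixel columns grow to the right and rows downward; lengths in m; the calibration is good to about 2 mm. A picture is of the moment at which its call begins.
- ticket.hand_in(): hands the job in; it is judged then, once.
The state is a dict: "clock": time; "joint_pos": joint angles; "qvel": joint speeds; "tau": joint torques, N m; "tcp_pos": TCP position; "orientation": TCP orientation; "wrist_force": force on the tool from outside, world axes, zero at the start; "ft_torque": the same for the moment, N m; "finger_gap": finger opening in m; "grip_force": force on a finger pad.
Only numpy, scipy, OpenCV 4.12 (cv2) and the standard library are available. Lean on these libraries where they do the work, as an engineer would, in place of code of your own. Each camera call takes 0.05 s, during which the arm holds its last target. There are 200 camera calls.

### The job

Load both small pill cartons into the sloped aluminium lane on the counter: set each one, upright and lengthways, onto the upper end of the lane, let go and leave it to slide down by itself, so that one rests against the stop and the other right behind it. The big carton is too wide for the lane; leave it standing where it is.

Things in the scene. Friction and masses are not known exactly. Their poses are not given: they have to be found in the camera images.
- lane: Fixed aluminium chute on a stand (mm). Origin on the table under its middle; x level, downhill; z up. Slick floor, 25 degree slope, 68 wide: cartons slide down it when released. Its centre line runs from x -127, z 162 (open upper end) to x 145, z 35, through x -77, z 138 (a good spot to set a carton). Side guides 15 high, 4 thick (square to the floor); stop plate 45 high across the lower end.
- carton_1_mid (a point): Small closed pill carton of plain brown board, in mm 70 long (its x axis) x 44 wide (y) x 60 high (z), about 0.14 kg, standing loose on the table, one of two alike; this point is its centre, 30 above its underside.
- carton_2_mid (a point): Small closed pill carton of plain brown board, in mm 70 long (its x axis) x 44 wide (y) x 60 high (z), about 0.14 kg, standing loose on the table, one of two alike; this point is its centre, 30 above its underside.
- big_carton_mid (a point): Bigger closed carton of the same brown board, 100 x 80 x 70 mm high, about 0.4 kg, loose on the table, not to be moved; this point is its centre, 35 mm above its underside.
Not all that is in view belongs to the job. Leave any purple or red look-alike of the part that bears carton_2_mid alone. Leave any purple look-alike of the part that bears carton_1_mid alone.

How it is judged:
By the outcome, as a careful person would: the job done as asked, in the order asked, and still so for the second after the job is handed in, with the robot touching nothing.
It also fails if it takes over 64 s, if anything falls off the work surface, if the arm or the gripper's body presses on something with over 40 N, if the wrist force passes 120 N, or if a joint passes its speed limit or range.

## Working session

There is one attempt and no reset: what is moved stays moved. The work goes in short steps, Python scripts to look and compute and a tool call to move; the robot and the scene stay as the last step left them, time stands still between calls to the robot, and variables do not carry over. Pictures are saved under pics/ and viewed, at most 10 in all, crops included, and the job is handed in when it is done.

Besides the shell and the picture viewer there is one more tool, called as name([rows], argument=value, ...), one row to a line, values as JSON. apply_moves: Moves the arm, as the interface text tells. Its arguments: {"type":"object","properties":{"rows":{"type":"array"},"force":{"type":"number"}},"required":["rows"]}

```bash
mkdir -p pics; python3 - <<'E'
from workcell import env, imaging
import cv2,numpy as np
for n in("scene","top"):
    d=imaging.read_camera(n); cv2.imwrite(f"pics/{n}0.png",d["color"]); np.savez(n+".npz",**d)
    print(d["camera_matrix"],d["view"])
print(env.get_state())
E
```

```text
[[443.46014921   0.         280.29305928]
 [  0.         443.46014921 209.68125376]
 [  0.           0.           1.        ]] [[-3.50549429e-01  9.36544143e-01 -4.07910670e-04  2.71259030e-01]
 [ 6.21217925e-01  2.32196518e-01 -7.48447103e-01 -2.54389527e-01]
 [-7.00859035e-01 -2.62621106e-01 -6.63194366e-01  1.23676190e+00]
 [ 0.00000000e+00  0.00000000e+00  0.00000000e+00  1.00000000e+00]]
[[382.45874907   0.         276.97728263]
 [  0.         382.45874907 208.69287406]
 [  0.           0.           1.        ]] [[-1.21139770e-03 -9.99984590e-01  5.41782452e-03 -8.80388340e-02]
 [-9.72154131e-01 -9.19618776e-05 -2.34342352e-01  5.08171320e-01]
 [ 2.34339239e-01 -5.55084227e-03 -9.72139038e-01  5.92819426e-01]
 [ 0.00000000e+00  0.00000000e+00  0.00000000e+00  1.00000000e+00]]
{'clock': 0.1, 'joint_pos': array([-1.45757072e+00,  3.13913949e-01,  4.50876416e-02,  1.30361630e+00,
       -2.48308461e-05,  1.43117988e+00]), 'qvel': array([ 0.00061607, -0.00235048,  0.00328203, -0.0003341 , -0.00010243,
        0.00041973]), 'tau': array([ 2.51644269e-03, -4.81725168e+01,  2.99244958e+01,  1.27266103e-02,
       -2.60934812e-04,  5.39162698e-06]), 'tcp_pos': array([ 0.14376119, -0.55625758,  0.23050249]), 'orientation': array([-8.23230705e-04,  9.92019161e-01,  1.26084518e-01, -1.55299488e-06]), 'wrist_force': array([-0.37030043, -0.33648694, -0.24574381]), 'ft_torque': array([-0.013555  , -0.03794082, -0.01578404]), 'grip_force': 0.0, 'finger_gap': 0.08519155915452435}
```

View pics/scene0.png

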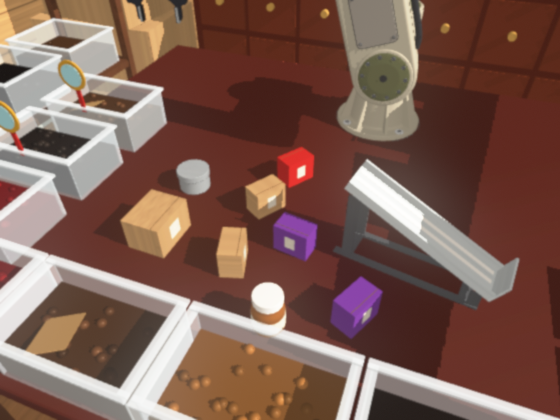

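View pics/top0.png

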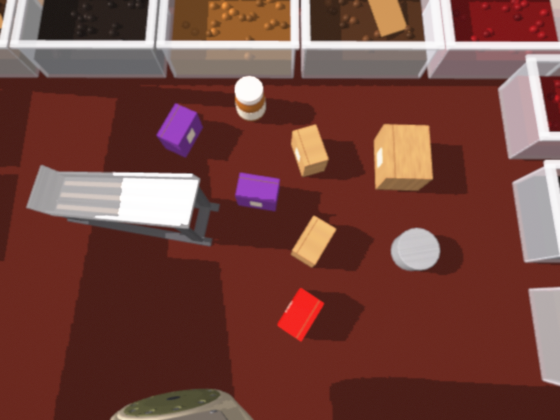

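The scene view shows small brown cartons at about (265,196) and (232,252), the big one at (157,222), and the lane from (362,175) down to (505,280). In the top view the cartons are at (310,150) and (314,242), and the lane runs from its upper end at (200,200) to its stop at (40,190). Purple and red boxes are decoys.

```bash
cat > h.py <<'E'
import numpy as np,cv2
def cloud(d):
    K=d["camera_matrix"];z=d["z_map"];h,w=z.shape
    u,v=np.meshgrid(np.arange(w),np.arange(h))
    c=np.stack([(u-K[0,2])/K[0,0]*z,(v-K[1,2])/K[1,1]*z,z],-1)
    T=np.linalg.inv(d["view"]); P=c@T[:3,:3].T+T[:3,3]; P[z==0]=np.nan
    return P
def cartons(d,lo,hi):
    P=cloud(d);hsv=cv2.cvtColor(d["color"],cv2.COLOR_BGR2HSV)
    m=(hsv[...,0]>8)&(hsv[...,0]<22)&(hsv[...,2]>120)&(hsv[...,1]>60)&(P[...,2]>lo)&(P[...,2]<hi)&(P[...,0]<.62)
    n,l,s,c=cv2.connectedComponentsWithStats(m.astype(np.uint8))
    for i in range(1,n):
        if s[i,4]<150: continue
        q=P[l==i]; r=cv2.minAreaRect((q[:,:2]*1000).astype(np.float32))
        print("px",c[i].round(),"n",s[i,4],"z med",np.median(q[:,2]).round(4),"rect",np.round(r[0],1),np.round(r[1],1),round(r[2],1))
E
python3 - <<'E'
from h import *
for n in("top","scene"):
    d=dict(np.load(n+".npz")); print(n); cartons(d,.052,.085)
    P=cloud(d); hsv=cv2.cvtColor(d["color"],cv2.COLOR_BGR2HSV)
    # lane floor
    m=np.zeros(P.shape[:2],bool)
    if n=="top": m[182:212,70:185]=1
    else:
        cv2_m=np.zeros(m.shape,np.uint8); cv2.fillPoly(cv2_m,[np.array([[365,180],[385,178],[490,262],[480,275]])],1); m=cv2_m>0
    q=P[m]; q=q[(q[:,2]>.03)&(q[:,2]<.2)]
    A=np.c_[q[:,:2],np.ones(len(q))]
    for _ in range(4):
        a=np.linalg.lstsq(A,q[:,2],rcond=None)[0]; r=q[:,2]-A@a; k=abs(r)<.004
        if k.sum()<50: break
        A,q=A[k],q[k]
    print("lane plane",a,"slope",np.degrees(np.arctan(np.hypot(*a[:2]))),"downhill yaw",np.degrees(np.arctan2(-a[1],-a[0])),len(q))
# lane points in box, above .02
d=dict(np.load("top.npz"));P=cloud(d)
for v in (180,195,210,225):
    print(v,[tuple(np.round(P[v,u]*1000).tolist()) for u in range(30,221,10)])
for u in (100,150,180):
    print(u,[tuple(np.round(P[v,u]*1000).tolist()) for v in range(160,244,4)])
E
```

```text
top
px [406. 163.] n 1691 z med 0.0684 rect [ 590.4 -315.5] [81.3 60.4] 88.7
px [312. 156.] n 408 z med 0.0586 rect [ 609.4 -151.5] [35.3 44.8] 17.3
px [313. 240.] n 1088 z med 0.0587 rect [ 456.4 -149.8] [43.9 71. ] 58.0
lane plane [-0.08033135 -0.45865434  0.21657405] slope 24.968384179902145 downhill yaw 80.06565255531234 3436
scene
px [265. 186.] n 558 z med 0.0591 rect [ 456.6 -152.2] [47.3 71.6] 56.9
px [162. 204.] n 954 z med 0.0694 rect [ 589.4 -317.2] [81.1 61.4] 88.8
px [234. 233.] n 273 z med 0.0593 rect [ 607.9 -154.4] [35.7 44.6] 15.5
lane plane [-0.11133162 -0.45398376  0.23047092] slope 25.05305782876135 downhill yaw 76.22112742981214 2084
180 [(579.0, 380.0, -0.0), (557.0, 318.0, 68.0), (562.0, 310.0, 53.0), (566.0, 301.0, 39.0), (565.0, 280.0, 44.0), (561.0, 257.0, 54.0), (558.0, 234.0, 64.0), (555.0, 212.0, 74.0), (551.0, 190.0, 86.0), (548.0, 170.0, 95.0), (545.0, 149.0, 104.0), (543.0, 130.0, 113.0), (540.0, 111.0, 121.0), (538.0, 94.0, 128.0), (534.0, 75.0, 139.0), (532.0, 58.0, 144.0), (529.0, 41.0, 156.0), (579.0, 58.0, 0.0), (579.0, 39.0, -2.0), (580.0, 20.0, 
[... 2023 characters left out ...]
), (506.0, 107.0, 127.0), (500.0, 107.0, 127.0), (493.0, 106.0, 128.0), (486.0, 105.0, 129.0), (480.0, 104.0, 130.0), (469.0, 97.0, 151.0), (467.0, 103.0, 132.0), (486.0, 145.0, 3.0), (478.0, 144.0, 3.0), (472.0, 146.0, -3.0), (464.0, 144.0, -1.0)]
180 [(619.0, 98.0, 0.0), (611.0, 98.0, -1.0), (nan, nan, nan), (595.0, 97.0, 0.0), (532.0, 53.0, 165.0), (532.0, 58.0, 144.0), (525.0, 57.0, 148.0), (518.0, 56.0, 150.0), (512.0, 56.0, 148.0), (506.0, 56.0, 150.0), (499.0, 55.0, 151.0), (493.0, 55.0, 151.0), (487.0, 54.0, 153.0), (480.0, 53.0, 155.0), (475.0, 53.0, 155.0), (469.0, 52.0, 154.0), (459.0, 47.0, 174.0), (461.0, 58.0, 131.0), (479.0, 90.0, -1.0), (471.0, 89.0, 2.0), (463.0, 88.0, 3.0)]
```

```bash
sed -i 's/<.62)/<.70)/' h.py; python3 - <<'E'
from h import *
for n in("top","scene"):
    d=dict(np.load(n+".npz")); print(n); cartons(d,.052,.085)
    P=cloud(d)
    m=(P[...,2]>.028)&(P[...,0]>.42)&(P[...,0]<.62)&(P[...,1]>0.0)&(P[...,1]<.36)
    hsv=cv2.cvtColor(d["color"],cv2.COLOR_BGR2HSV); m&=(hsv[...,1]<90)
    q=P[m]; r=cv2.minAreaRect((q[:,:2]*1000).astype(np.float32)); print("lane",r)
    # edges by y-slices: guide outermost near/far x
    for s in (1,-1):
        pts=[]
        for y in np.arange(.05,.30,.01):
            k=q[(abs(q[:,1]-y)<.005)]
            # above chute floor
            k=k[k[:,2]>.2166-.0803*k[:,0]-.4586*k[:,1]-.006]
            if len(k)>5: pts.append((y,np.percentile(s*k[:,0],98)*s))
        f=np.polyfit(*np.array(pts).T,1); print(s,"x=%.4f+%.4f y"%(f[1],f[0]),"yaw",np.degrees(np.arctan2(1,f[0])), np.std(np.array(pts)[:,1]-np.polyval(f,np.array(pts)[:,0])))
E
```

```text
top
px [309. 145.] n 950 z med 0.0585 rect [ 626.3 -146.4] [70.9 44.9] 16.8
px [406. 153.] n 2713 z med 0.0685 rect [ 611.1 -316.2] [ 81.5 101.9] 88.5
px [313. 240.] n 1088 z med 0.0587 rect [ 456.4 -149.8] [43.9 71. ] 58.0
lane ((519.9119262695312, 179.86077880859375), (297.29132080078125, 76.90180206298828), 79.9461669921875)
1 x=0.5246+0.1770 y yaw 79.96007576615335 0.0005505882934967644
-1 x=0.4492+0.1771 y yaw 79.9551339461051 0.00013885523470916702
scene
px [265. 186.] n 558 z med 0.0591 rect [ 456.6 -152.2] [47.3 71.6] 56.9
px [154. 213.] n 1909 z med 0.0692 rect [ 611.3 -317.7] [ 82.5 103.7] 87.1
px [231. 242.] n 766 z med 0.0593 rect [ 626.  -148.9] [73.7 44.3] 17.3
lane ((519.4517822265625, 177.2826385498047), (295.044189453125, 80.78965759277344), 79.8191146850586)
1 x=0.5271+0.1768 y yaw 79.97379122197154 0.0002124137829136281
-1 x=0.4501+0.1766 y yaw 79.98737967098137 0.00034873971140485477
```

```bash
cat >> h.py <<'E'
from scipy.spatial.transform import Rotation as R
def tool(yaw,tilt=0):
    a,t=np.radians([yaw,tilt]); d=np.array([np.cos(a),np.sin(a),0]); k=np.array([0,0,1.])
    z=-np.sin(t)*d-np.cos(t)*k; x=np.cos(t)*d-np.sin(t)*k
    return R.from_matrix(np.c_[x,np.cross(z,x),z])
def go(xyz,yaw,tilt=0):
    from workcell import env
    s=env.get_state(); q=s["orientation"]; c=R.from_quat([q[1],q[2],q[3],q[0]])
    print("t",round(s["clock"],2),"tcp",(s["tcp_pos"]*1000).round(1),"gap",s["finger_gap"].round(4),"F",s["wrist_force"].round(1),"j",np.degrees(s["joint_pos"]).round())
    print("xyz",(c.inv().apply(np.array(xyz)-s["tcp_pos"]*1000)).round(1),"turn",(c.inv()*tool(yaw,tilt)).as_rotvec().round(3))
E
python3 -c "
from h import *
go([456.5,-151,150],148)"
```

```text
Traceback (most recent call last):
  File "h.py", line 24, in go
    print("t",round(s["clock"],2),"tcp",(s["tcp_pos"]*1000).round(1),"gap",s["finger_gap"].round(4),"F",s["wrist_force"].round(1),"j",np.degrees(s["joint_pos"]).round())
                                                                           ^^^^^^^^^^^^^^^^^^^^^
AttributeError: 'float' object has no attribute 'round'
```

```bash
sed -i 's/s\["finger_gap"\].round(4)/round(s["finger_gap"],4)/' h.py
python3 -c "
from h import *
go([456.5,-151,150],148)"
```

```text
t 0.1 tcp [ 143.8 -556.3  230.5] gap 0.0852 F [-0.4 -0.3 -0.2] j [-84.  18.   3.  75.  -0.  82.]
xyz [ 404.2 -314.    81.1] turn [-1.00e-03 -2.00e-03 -2.33e+00]
```

apply_moves([
  {"xyz":[404,-314,60],"turn":[0,0,-2.33],"grip":0.8},
  {"xyz":[404,-314,60],"turn":[0,0,-2.33],"grip":0.8},
  {"xyz":[404,-314,60],"turn":[0,0,-2.33],"grip":0.8},
  {"xyz":[404,-314,60],"turn":[0,0,-2.33],"grip":0.8},
  {"xyz":[404,-314,60],"turn":[0,0,-2.33],"grip":0.8},
  {"xyz":[404,-314,60],"turn":[0,0,-2.33],"grip":0.8},
  {"xyz":[404,-314,60],"turn":[0,0,-2.33],"grip":0.8},
  {"xyz":[404,-314,60],"turn":[0,0,-2.33],"grip":0.8},
  {"xyz":[404,-314,60],"turn":[0,0,-2.33],"grip":0.8},
  {"xyz":[404,-314,60],"turn":[0,0,-2.33],"grip":0.8},
  {"xyz":[404,-314,60],"turn":[0,0,-2.33],"grip":0.8},
  {"xyz":[404,-314,60],"turn":[0,0,-2.33],"grip":0.8},
])

```text
clock: 1.1
tcp_pos: [0.4479, -0.1616, 0.1727]
orientation: [-0.0, 0.638, 0.77, -0.0]
wrist_force: [0.5, -1.1, 0.1]
finger_gap: 0.0684
grip_force: 0.0
```

```bash
python3 -c "
from h import *
go([456.5,-151,150],148)"
```

```text
t 1.1 tcp [ 447.9 -161.6  172.7] gap 0.0684 F [ 0.5 -1.1  0.1] j [-30.   9. -18.  64.  -0.  50.]
xyz [ 8.8 10.5 22.7] turn [-0.    -0.    -0.824]
```

apply_moves([
  {"xyz":[0,0,20],"turn":[0,0,-0.75],"grip":0.8},
  {"xyz":[0,0,20],"turn":[0,0,-0.75],"grip":0.8},
  {"xyz":[0,0,20],"turn":[0,0,-0.75],"grip":0.8},
  {"xyz":[0,0,20],"turn":[0,0,-0.75],"grip":0.8},
  {"xyz":[0,0,20],"turn":[0,0,-0.75],"grip":0.8},
  {"xyz":[0,0,20],"turn":[0,0,-0.75],"grip":0.8},
  {"xyz":[0,0,20],"turn":[0,0,-0.75],"grip":0.8},
  {"xyz":[0,0,20],"turn":[0,0,-0.75],"grip":0.8},
  {"xyz":[0,0,20],"turn":[0,0,-0.75],"grip":0.8},
  {"xyz":[0,0,20],"turn":[0,0,-0.75],"grip":0.8},
])

```text
clock: 1.93
tcp_pos: [0.4471, -0.1636, 0.153]
orientation: [-0.0, 0.315, 0.949, -0.0]
wrist_force: [-0.8, 0.3, 0.2]
finger_gap: 0.0685
grip_force: 0.0
```

```bash
python3 -c "
from h import *
go([456.5,-151,20],148)"
```

```text
t 1.93 tcp [ 447.1 -163.6  153. ] gap 0.0685 F [-0.8  0.3  0.2] j [-30.   9. -20.  61.  -0.   7.]
xyz [  0.   15.7 133. ] turn [-0.    -0.    -0.083]
```

apply_moves([
  {"xyz":[0,15.5,0],"turn":[0,0,-0.083],"grip":0.8},
  {"xyz":[0,15.5,30],"turn":[0,0,-0.083],"grip":0.8},
  {"xyz":[0,15.5,60],"turn":[0,0,-0.083],"grip":0.8},
  {"xyz":[0,15.5,80],"turn":[0,0,-0.083],"grip":0.8},
  {"xyz":[0,15.5,95],"turn":[0,0,-0.083],"grip":0.8},
  {"xyz":[0,15.5,110],"turn":[0,0,-0.083],"grip":0.8},
  {"xyz":[0,15.5,122],"turn":[0,0,-0.083],"grip":0.8},
  {"xyz":[0,15.5,130],"turn":[0,0,-0.083],"grip":0.8},
  {"xyz":[0,15.5,132],"turn":[0,0,-0.083],"grip":0.8},
  {"xyz":[0,15.5,132],"turn":[0,0,-0.083],"grip":0.8},
])

```text
clock: 2.77
tcp_pos: [0.4562, -0.1511, 0.0207]
orientation: [-0.0, 0.275, 0.962, 0.0]
wrist_force: [0.3, -0.3, 0.0]
finger_gap: 0.0685
grip_force: 0.0
```

apply_moves([
  {"xyz":[0,0,0],"turn":[0,0,0],"grip":0.4},
  {"xyz":[0,0,0],"turn":[0,0,0],"grip":0.4},
  {"xyz":[0,0,0],"turn":[0,0,0],"grip":0.4},
  {"xyz":[0,0,0],"turn":[0,0,0],"grip":0.4},
  {"xyz":[0,0,0],"turn":[0,0,0],"grip":0.4},
  {"xyz":[0,0,0],"turn":[0,0,0],"grip":0.4},
  {"xyz":[0,0,0],"turn":[0,0,0],"grip":0.4},
  {"xyz":[0,0,0],"turn":[0,0,0],"grip":0.4},
], force=25)

```text
clock: 3.43
tcp_pos: [0.4573, -0.1516, 0.0219]
orientation: [0.001, 0.274, 0.962, -0.0]
wrist_force: [-0.7, 0.2, 6.0]
finger_gap: 0.0434
grip_force: 26.6
```

```bash
python3 -c "
from h import *
go([456.5,-151,20],148)
from workcell import imaging
d=imaging.read_camera('top');cartons(d,.045,.085)
print(np.linalg.inv(imaging.read_camera('wrist')['view'])[:3,3])"
```

```text
t 3.43 tcp [ 457.3 -151.6   21.9] gap 0.0434 F [-0.7  0.2  6. ] j [-28.  18. -30.  42.  -0.   4.]
xyz [1.  0.1 1.9] turn [0.    0.002 0.003]
[ 0.39286837 -0.1128398   0.16423172]
```

apply_moves([
  {"xyz":[0,0,-10],"turn":[0,0,0],"grip":0.4},
  {"xyz":[0,0,-25],"turn":[0,0,0],"grip":0.4},
  {"xyz":[0,0,-45],"turn":[0,0,0],"grip":0.4},
  {"xyz":[0,0,-70],"turn":[0,0,0],"grip":0.4},
  {"xyz":[0,0,-100],"turn":[0,0,0],"grip":0.4},
  {"xyz":[0,0,-130],"turn":[0,0,0],"grip":0.4},
  {"xyz":[0,0,-160],"turn":[0,0,0],"grip":0.4},
  {"xyz":[0,0,-190],"turn":[0,0,0],"grip":0.4},
  {"xyz":[0,0,-210],"turn":[0,0,0],"grip":0.4},
  {"xyz":[0,0,-220],"turn":[0,0,0],"grip":0.4},
  {"xyz":[0,0,-220],"turn":[0,0,0],"grip":0.4},
])

```text
clock: 4.45
tcp_pos: [0.4574, -0.1516, 0.2435]
orientation: [0.002, 0.274, 0.962, -0.0]
wrist_force: [1.6, 0.7, -1.3]
finger_gap: 0.0438
grip_force: 25.9
```

```bash
python3 -c "
from h import *
go([509,117,240],80,25)
from workcell import imaging
cv2.imwrite('pics/s1.png',imaging.read_camera('scene')['color'])"
```

```text
t 4.45 tcp [ 457.4 -151.6  243.5] gap 0.0438 F [ 1.6  0.7 -1.3] j [-28.   7.  -9.  73.  -0.   4.]
xyz [ 97.9 255.4   3.2] turn [ 0.262 -0.38   1.169]
```

View pics/s1.png

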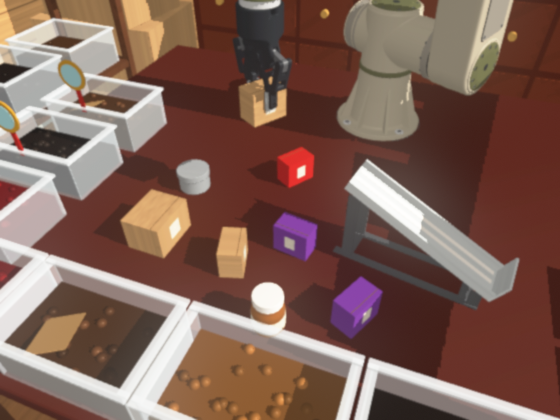

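The carton is held level in the gripper, at about (263,102). Next I carry it to above the lane.

apply_moves([
  {"xyz":[10,25,0],"turn":[0.026,-0.038,0.117],"grip":0.4},
  {"xyz":[20,50,0],"turn":[0.052,-0.076,0.234],"grip":0.4},
  {"xyz":[30,77,1],"turn":[0.079,-0.114,0.351],"grip":0.4},
  {"xyz":[39,102,1],"turn":[0.105,-0.152,0.468],"grip":0.4},
  {"xyz":[49,128,2],"turn":[0.131,-0.19,0.585],"grip":0.4},
  {"xyz":[59,153,2],"turn":[0.157,-0.228,0.701],"grip":0.4},
  {"xyz":[69,179,2],"turn":[0.183,-0.266,0.818],"grip":0.4},
  {"xyz":[78,204,3],"turn":[0.21,-0.304,0.935],"grip":0.4},
  {"xyz":[88,230,3],"turn":[0.236,-0.342,1.052],"grip":0.4},
  {"xyz":[98,255,3],"turn":[0.262,-0.38,1.169],"grip":0.4},
  {"xyz":[98,255,3],"turn":[0.262,-0.38,1.169],"grip":0.4},
  {"xyz":[98,255,3],"turn":[0.262,-0.38,1.169],"grip":0.4},
])

```text
clock: 5.5
tcp_pos: [0.507, 0.1195, 0.2341]
orientation: [0.137, 0.747, 0.628, -0.17]
wrist_force: [0.1, -0.8, -0.8]
finger_gap: 0.0437
grip_force: 26.1
```

apply_moves([
  {"xyz":[0,0,0],"turn":[0,0,0],"grip":0.4},
  {"xyz":[0,0,0],"turn":[0,0,0],"grip":0.4},
  {"xyz":[0,0,0],"turn":[0,0,0],"grip":0.4},
])

```text
clock: 5.75
tcp_pos: [0.5071, 0.1166, 0.237]
orientation: [0.137, 0.747, 0.628, -0.167]
wrist_force: [-0.4, 0.6, -0.9]
finger_gap: 0.0438
grip_force: 26.1
```

```bash
python3 -c "
from h import *
go([508.7,116.9,212.3],80,25)"
```

```text
t 5.75 tcp [507.1 116.6 237. ] gap 0.0438 F [-0.4  0.6 -0.9] j [ 17.  23.   6.  85. -22. 119.]
xyz [10.9  1.7 22.2] turn [-0.005 -0.     0.003]
```

apply_moves([
  {"xyz":[11,1.7,22],"turn":[-0.005,0,0.003],"grip":0.4},
  {"xyz":[11,1.7,35],"turn":[-0.005,0,0.003],"grip":0.4},
  {"xyz":[11,1.7,48],"turn":[-0.005,0,0.003],"grip":0.4},
  {"xyz":[11,1.7,60],"turn":[-0.005,0,0.003],"grip":0.4},
  {"xyz":[11,1.7,67],"turn":[-0.005,0,0.003],"grip":0.4},
  {"xyz":[11,1.7,71],"turn":[-0.005,0,0.003],"grip":0.4},
  {"xyz":[11,1.7,71],"turn":[-0.005,0,0.003],"grip":0.4},
  {"xyz":[11,1.7,71],"turn":[-0.005,0,0.003],"grip":0.4},
])

```text
clock: 6.42
tcp_pos: [0.5058, 0.097, 0.1695]
orientation: [0.14, 0.749, 0.627, -0.165]
wrist_force: [0.3, 0.1, -0.6]
finger_gap: 0.0435
grip_force: 26.2
```

```bash
python3 -c "
from h import *
go([504.3,91.9,157.8],80,25)
from workcell import imaging
c=imaging.read_camera('scene')['color'][100:320,300:540]
t=imaging.read_camera('top')['color'][120:280,20:260]
cv2.imwrite('pics/s2.png',np.vstack([cv2.resize(c,None,fx=1.5,fy=1.5),cv2.resize(t,None,fx=1.5,fy=1.5)]))"
```

```text
t 6.42 tcp [505.8  97.  169.5] gap 0.0435 F [ 0.3  0.1 -0.6] j [ 15.  23.  -3.  75. -23. 117.]
xyz [ 0.1 -0.6 12.9] turn [ 0.002 -0.001 -0.002]
```

View pics/s2.png

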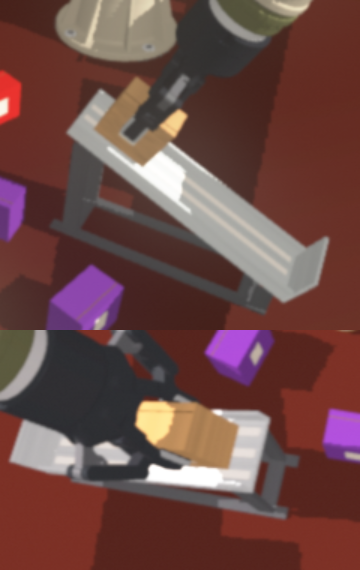

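The held carton sits over the upper end of the lane, lengthways and tilted to match the floor. Now I lower it gently.

apply_moves([
  {"xyz":[0,-0.6,5],"turn":[0,0,0],"grip":0.4},
  {"xyz":[0,-0.6,9],"turn":[0,0,0],"grip":0.4},
  {"xyz":[0,-0.6,11],"turn":[0,0,0],"grip":0.4},
  {"xyz":[0,-0.6,11.5],"turn":[0,0,0],"grip":0.4},
  {"xyz":[0,-0.6,12],"turn":[0,0,0],"grip":0.4},
  {"xyz":[0,-0.6,12],"turn":[0,0,0],"grip":0.4},
  {"xyz":[0,-0.6,12],"turn":[0,0,0],"grip":0.4},
])

```text
clock: 7.1
tcp_pos: [0.5043, 0.0926, 0.1585]
orientation: [0.139, 0.748, 0.627, -0.165]
wrist_force: [-1.0, 3.2, 4.4]
finger_gap: 0.0435
grip_force: 26.7
```

apply_moves([
  {"xyz":[0,0,-0.5],"turn":[0,0,0],"grip":0.85},
  {"xyz":[0,0,-0.5],"turn":[0,0,0],"grip":0.85},
  {"xyz":[0,0,-0.5],"turn":[0,0,0],"grip":0.85},
  {"xyz":[0,0,-0.5],"turn":[0,0,0],"grip":0.85},
  {"xyz":[0,0,-0.5],"turn":[0,0,0],"grip":0.85},
  {"xyz":[0,0,-0.5],"turn":[0,0,0],"grip":0.85},
  {"xyz":[0,0,-20],"turn":[0,0,0],"grip":0.85},
  {"xyz":[0,0,-45],"turn":[0,0,0],"grip":0.85},
  {"xyz":[0,0,-70],"turn":[0,0,0],"grip":0.85},
  {"xyz":[0,0,-90],"turn":[0,0,0],"grip":0.85},
  {"xyz":[0,0,-90],"turn":[0,0,0],"grip":0.85},
  {"xyz":[0,0,-90],"turn":[0,0,0],"grip":0.85},
])

```text
clock: 8.1
tcp_pos: [0.5114, 0.1303, 0.2404]
orientation: [0.14, 0.748, 0.627, -0.164]
wrist_force: [0.2, 0.3, -1.4]
finger_gap: 0.0724
grip_force: 0.0
```

```bash
python3 -c "
from h import *
go([626,-147.5,220],17)
from workcell import imaging
c=imaging.read_camera('scene')['color'][100:320,300:540]
d=imaging.read_camera('top');t=d['color'][120:280,20:260]
cartons(d,.052,.085)
cv2.imwrite('pics/s3.png',np.vstack([cv2.resize(c,None,fx=1.5,fy=1.5),cv2.resize(t,None,fx=1.5,fy=1.5)]))"
```

```text
t 8.1 tcp [511.4 130.3 240.4] gap 0.0724 F [ 0.2  0.3 -1.4] j [ 18.  23.   7.  86. -22. 120.]
xyz [-221.3  160.9  125.8] turn [0.242 0.387 1.081]
px [309. 145.] n 947 z med 0.0586 rect [ 626.6 -146.3] [71.  44.7] 16.7
px [406. 153.] n 2713 z med 0.0685 rect [ 611.2 -316.1] [ 81.1 102. ] 88.4
px [ 81. 187.] n 153 z med 0.0739 rect [543.3 243.2] [12.6 19.5] 79.8
```

View pics/s3.png

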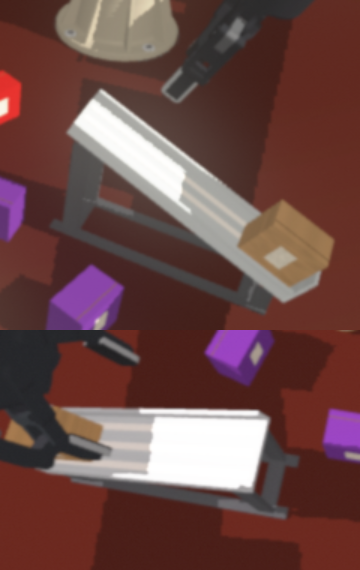

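The first carton rests against the stop, at crop (285,240). On to the second.

apply_moves([
  {"xyz":[-20,14,5],"turn":[0.022,0.035,0.098],"grip":0.8},
  {"xyz":[-40,29,16],"turn":[0.044,0.07,0.197],"grip":0.8},
  {"xyz":[-60,44,30],"turn":[0.066,0.105,0.295],"grip":0.8},
  {"xyz":[-80,58,44],"turn":[0.088,0.14,0.393],"grip":0.8},
  {"xyz":[-100,73,57],"turn":[0.11,0.176,0.491],"grip":0.8},
  {"xyz":[-120,88,68],"turn":[0.132,0.211,0.59],"grip":0.8},
  {"xyz":[-140,102,80],"turn":[0.154,0.246,0.688],"grip":0.8},
  {"xyz":[-160,117,91],"turn":[0.176,0.281,0.786],"grip":0.8},
  {"xyz":[-180,131,103],"turn":[0.198,0.317,0.884],"grip":0.8},
  {"xyz":[-201,146,115],"turn":[0.22,0.352,0.983],"grip":0.8},
  {"xyz":[-221,161,126],"turn":[0.242,0.387,1.081],"grip":0.8},
  {"xyz":[-221,161,126],"turn":[0.242,0.387,1.081],"grip":0.8},
])

```text
clock: 9.2
tcp_pos: [0.6248, -0.1543, 0.2165]
orientation: [0.0, 0.99, 0.142, -0.001]
wrist_force: [0.0, -0.0, -0.2]
finger_gap: 0.0681
grip_force: 0.0
```

apply_moves([
  {"xyz":[0,0,0],"turn":[0,0,0],"grip":0.8},
  {"xyz":[0,0,0],"turn":[0,0,0],"grip":0.8},
  {"xyz":[0,0,0],"turn":[0,0,0],"grip":0.8},
])

```text
clock: 9.45
tcp_pos: [0.6244, -0.147, 0.2184]
orientation: [-0.0, 0.989, 0.148, -0.002]
wrist_force: [0.5, 0.3, -0.5]
finger_gap: 0.0683
grip_force: 0.0
```

```bash
python3 -c "
from h import *
go([626.3,-147.5,21],17)"
```

```text
t 9.45 tcp [ 624.4 -147.   218.4] gap 0.0683 F [ 0.5  0.3 -0.5] j [-20.  26.  13.  77.  -0. 143.]
xyz [  2.4   1.2 197.3] turn [-0.001  0.004  0.   ]
```

apply_moves([
  {"xyz":[2.4,1.2,30],"turn":[0,0.004,0],"grip":0.8},
  {"xyz":[2.4,1.2,65],"turn":[0,0.004,0],"grip":0.8},
  {"xyz":[2.4,1.2,100],"turn":[0,0.004,0],"grip":0.8},
  {"xyz":[2.4,1.2,125],"turn":[0,0.004,0],"grip":0.8},
  {"xyz":[2.4,1.2,148],"turn":[0,0.004,0],"grip":0.8},
  {"xyz":[2.4,1.2,166],"turn":[0,0.004,0],"grip":0.8},
  {"xyz":[2.4,1.2,180],"turn":[0,0.004,0],"grip":0.8},
  {"xyz":[2.4,1.2,190],"turn":[0,0.004,0],"grip":0.8},
  {"xyz":[2.4,1.2,196],"turn":[0,0.004,0],"grip":0.8},
  {"xyz":[2.4,1.2,196],"turn":[0,0.004,0],"grip":0.8},
  {"xyz":[2.4,1.2,196],"turn":[0,0.004,0],"grip":0.8},
])

```text
clock: 10.37
tcp_pos: [0.6276, -0.1481, 0.0235]
orientation: [0.0, 0.989, 0.148, 0.001]
wrist_force: [-0.2, 1.5, 0.1]
finger_gap: 0.0684
grip_force: 0.0
```

apply_moves([
  {"xyz":[0,0,0],"turn":[0,0,0],"grip":0.4},
  {"xyz":[0,0,0],"turn":[0,0,0],"grip":0.4},
  {"xyz":[0,0,0],"turn":[0,0,0],"grip":0.4},
  {"xyz":[0,0,0],"turn":[0,0,0],"grip":0.4},
  {"xyz":[0,0,0],"turn":[0,0,0],"grip":0.4},
  {"xyz":[0,0,0],"turn":[0,0,0],"grip":0.4},
  {"xyz":[0,0,0],"turn":[0,0,0],"grip":0.4},
  {"xyz":[0,0,0],"turn":[0,0,0],"grip":0.4},
], force=25)

```text
clock: 11.03
tcp_pos: [0.6283, -0.1488, 0.0243]
orientation: [0.0, 0.989, 0.147, 0.002]
wrist_force: [-0.1, 1.3, 6.7]
finger_gap: 0.0438
grip_force: 27.4
```

apply_moves([
  {"xyz":[0,0,-10],"turn":[0,0,0],"grip":0.4},
  {"xyz":[0,0,-25],"turn":[0,0,0],"grip":0.4},
  {"xyz":[0,0,-45],"turn":[0,0,0],"grip":0.4},
  {"xyz":[0,0,-70],"turn":[0,0,0],"grip":0.4},
  {"xyz":[0,0,-100],"turn":[0,0,0],"grip":0.4},
  {"xyz":[0,0,-130],"turn":[0,0,0],"grip":0.4},
  {"xyz":[0,0,-160],"turn":[0,0,0],"grip":0.4},
  {"xyz":[0,0,-190],"turn":[0,0,0],"grip":0.4},
  {"xyz":[0,0,-210],"turn":[0,0,0],"grip":0.4},
  {"xyz":[0,0,-220],"turn":[0,0,0],"grip":0.4},
  {"xyz":[0,0,-220],"turn":[0,0,0],"grip":0.4},
  {"xyz":[0,0,-220],"turn":[0,0,0],"grip":0.4},
])

```text
clock: 12.03
tcp_pos: [0.6268, -0.1487, 0.2424]
orientation: [-0.0, 0.989, 0.147, 0.001]
wrist_force: [-0.1, 0.4, -3.0]
finger_gap: 0.0438
grip_force: 26.6
```

```bash
python3 -c "
from h import *
go([508.7,116.9,240],80,25)"
```

```text
t 12.03 tcp [ 626.8 -148.7  242.4] gap 0.0438 F [-0.1  0.4 -3. ] j [-21.  26.  16.  80.   0. 143.]
xyz [ -35.6 -288.5    2.4] turn [-0.239 -0.392 -1.083]
```

apply_moves([
  {"xyz":[-3,-26,0],"turn":[-0.022,-0.036,-0.098],"grip":0.4},
  {"xyz":[-6,-52,0],"turn":[-0.043,-0.071,-0.197],"grip":0.4},
  {"xyz":[-10,-79,1],"turn":[-0.065,-0.107,-0.295],"grip":0.4},
  {"xyz":[-13,-105,1],"turn":[-0.087,-0.143,-0.394],"grip":0.4},
  {"xyz":[-16,-131,1],"turn":[-0.109,-0.178,-0.492],"grip":0.4},
  {"xyz":[-19,-157,1],"turn":[-0.13,-0.214,-0.591],"grip":0.4},
  {"xyz":[-23,-184,2],"turn":[-0.152,-0.249,-0.689],"grip":0.4},
  {"xyz":[-26,-210,2],"turn":[-0.174,-0.285,-0.788],"grip":0.4},
  {"xyz":[-29,-236,2],"turn":[-0.196,-0.321,-0.886],"grip":0.4},
  {"xyz":[-32,-262,2],"turn":[-0.217,-0.356,-0.985],"grip":0.4},
  {"xyz":[-35.6,-288.5,2],"turn":[-0.239,-0.392,-1.083],"grip":0.4},
  {"xyz":[-35.6,-288.5,2],"turn":[-0.239,-0.392,-1.083],"grip":0.4},
])

```text
clock: 13.03
tcp_pos: [0.5052, 0.1215, 0.2377]
orientation: [0.138, 0.744, 0.632, -0.168]
wrist_force: [-0.2, -0.2, -2.5]
finger_gap: 0.0436
grip_force: 26.7
```

apply_moves([
  {"xyz":[0,0,0],"turn":[0,0,0],"grip":0.4},
  {"xyz":[0,0,0],"turn":[0,0,0],"grip":0.4},
  {"xyz":[0,0,0],"turn":[0,0,0],"grip":0.4},
])

```text
clock: 13.28
tcp_pos: [0.5088, 0.116, 0.24]
orientation: [0.139, 0.748, 0.627, -0.166]
wrist_force: [0.1, -0.1, -2.4]
finger_gap: 0.0438
grip_force: 26.7
```

```bash
python3 -c "
from h import *
go([505.3,98,171],80,25)
from workcell import imaging
c=imaging.read_camera('scene')['color'][40:320,300:540]
cv2.imwrite('pics/s4.png',cv2.resize(c,None,fx=2,fy=2))"
```

```text
t 13.28 tcp [508.8 116.  240. ] gap 0.0438 F [ 0.1 -0.1 -2.4] j [ 17.  22.   6.  85. -22. 119.]
xyz [12.5 -0.2 70.3] turn [-0.001  0.    -0.001]
```

View pics/s4.png

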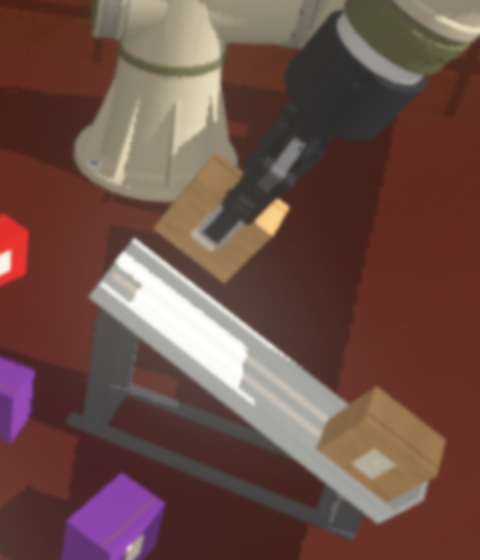

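The second carton is in hand above the upper lane end, and the first is still at the stop. Lowering.

apply_moves([
  {"xyz":[12.5,0,15],"turn":[0,0,0],"grip":0.4},
  {"xyz":[12.5,0,35],"turn":[0,0,0],"grip":0.4},
  {"xyz":[12.5,0,52],"turn":[0,0,0],"grip":0.4},
  {"xyz":[12.5,0,64],"turn":[0,0,0],"grip":0.4},
  {"xyz":[12.5,0,70],"turn":[0,0,0],"grip":0.4},
  {"xyz":[12.5,0,75],"turn":[0,0,0],"grip":0.4},
  {"xyz":[12.5,0,78],"turn":[0,0,0],"grip":0.4},
  {"xyz":[12.5,0,79.5],"turn":[0,0,0],"grip":0.4},
  {"xyz":[12.5,0,80],"turn":[0,0,0],"grip":0.4},
  {"xyz":[12.5,0,80],"turn":[0,0,0],"grip":0.4},
])

```text
clock: 14.17
tcp_pos: [0.5053, 0.095, 0.1635]
orientation: [0.139, 0.748, 0.628, -0.165]
wrist_force: [1.2, -0.2, -1.8]
finger_gap: 0.0434
grip_force: 26.7
```

apply_moves([
  {"xyz":[0,0,1],"turn":[0,0,0],"grip":0.4},
  {"xyz":[0,0,2],"turn":[0,0,0],"grip":0.4},
  {"xyz":[0,0,2.8],"turn":[0,0,0],"grip":0.4},
  {"xyz":[0,0,2.8],"turn":[0,0,0],"grip":0.4},
  {"xyz":[0,0,2.8],"turn":[0,0,0],"grip":0.4},
])

```text
clock: 14.58
tcp_pos: [0.5048, 0.0938, 0.1606]
orientation: [0.139, 0.748, 0.628, -0.165]
wrist_force: [-1.3, 0.2, -1.2]
finger_gap: 0.0437
grip_force: 26.8
```

Force is just starting to change, so it is about at the floor. I lower 1 mm more and then release.

apply_moves([
  {"xyz":[0,0,1],"turn":[0,0,0],"grip":0.4},
  {"xyz":[0,0,1],"turn":[0,0,0],"grip":0.4},
  {"xyz":[0,0,1],"turn":[0,0,0],"grip":0.4},
])

```text
clock: 14.83
tcp_pos: [0.5049, 0.0937, 0.1606]
orientation: [0.139, 0.748, 0.628, -0.165]
wrist_force: [-1.9, 2.6, 5.1]
finger_gap: 0.0438
grip_force: 27.5
```

apply_moves([
  {"xyz":[0,0,0],"turn":[0,0,0],"grip":0.85},
  {"xyz":[0,0,0],"turn":[0,0,0],"grip":0.85},
  {"xyz":[0,0,0],"turn":[0,0,0],"grip":0.85},
  {"xyz":[0,0,0],"turn":[0,0,0],"grip":0.85},
  {"xyz":[0,0,0],"turn":[0,0,0],"grip":0.85},
  {"xyz":[0,0,0],"turn":[0,0,0],"grip":0.85},
  {"xyz":[0,0,-20],"turn":[0,0,0],"grip":0.85},
  {"xyz":[0,0,-45],"turn":[0,0,0],"grip":0.85},
  {"xyz":[0,0,-70],"turn":[0,0,0],"grip":0.85},
  {"xyz":[0,0,-90],"turn":[0,0,0],"grip":0.85},
  {"xyz":[0,0,-90],"turn":[0,0,0],"grip":0.85},
  {"xyz":[0,0,-90],"turn":[0,0,0],"grip":0.85},
])

```text
clock: 15.83
tcp_pos: [0.512, 0.1312, 0.2418]
orientation: [0.14, 0.748, 0.628, -0.164]
wrist_force: [0.3, -0.1, 0.2]
finger_gap: 0.0728
grip_force: 0.0
```

```bash
python3 -c "
from h import *
go([508.7,116.9,240],80,25)
from workcell import imaging
c=imaging.read_camera('scene')['color']
d=imaging.read_camera('top');cartons(d,.065,.085)
cv2.imwrite('pics/s5.png',c)"
```

```text
t 15.83 tcp [512.  131.2 241.8] gap 0.0728 F [ 0.3 -0.1  0.2] j [ 18.  23.   8.  86. -22. 120.]
xyz [-12.5  -0.7   7.8] turn [ 0.002 -0.001  0.   ]
px [407. 151.] n 2485 z med 0.0687 rect [ 611.1 -316.1] [ 80.9 101.9] 88.4
```

View pics/s5.png

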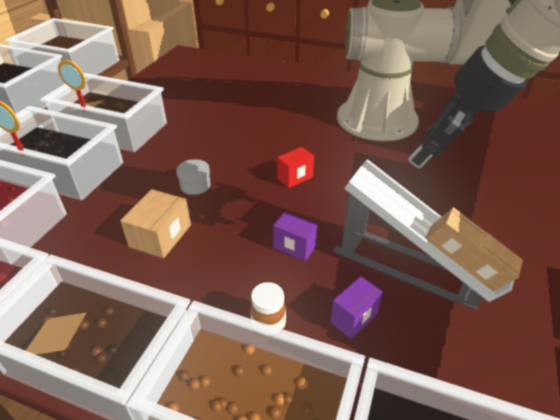

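Both cartons lie end to end in the lane, at (450,235) and (490,265). The first is at the stop, the big carton hasn't moved, and the gripper is clear.

```bash
python3 -c "
from workcell import ticket
print(ticket.hand_in())"
```

```text
the job is handed in; nothing more can be done
None
```

Both small cartons slid down the lane, one resting against the stop and the other right behind it; the big carton was left where it stood, and the job was handed in at about 16 s on the robot's clock.

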